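# Clear the jar lane and hold its pusher back for refilling

## Task

Get the spice-jar lane of the wooden pusher tray ready for three new jars: lift the one old jar out with a light grip (thin glass, no more than 50 N), without dropping it, and stand it upright on a free part of the chopping board. Then pull the lane's spring pusher back by its tab until the front face of its plate is in line with the third counting line from the front wall, and finish while still holding it there with the fingers, so that I can drop the new jars in. Leave the tins, the new jars and the things on the board as they are.

Things in the scene. Friction and masses are not known exactly. Their poses are not given: they have to be found in the camera images.
- tray: fixed two-lane wooden tray, 278 x 139 mm, floor 10 mm thick. Origin: centre of its underside; own x runs along the lanes, front wall (60 mm high, inner face at x = -0.131) to back; z up. Jar lane (48 mm wide): middle at own y = -0.0375; tin lane: +0.031. Side walls 34 mm high, rail between lanes 32. Four dark lines on rail and outer wall, 46.5 mm apart, count jars from the front.
- third_line (a point): the third of those lines counted from the front (room for three jars): the point of that line on the rail's top, 32 mm above the worktop, 139.5 mm behind the front wall; axes as the tray's.
- jar_pusher: black pusher of the jar lane; slides along tray x only. Its spring drives it to the front (tray -x); pulling it back takes 4 N at the front, 9 N at the third line, 11 N at its end stop, 187 mm from the front wall. Origin: foot of the front face of its upright plate (44 mm wide, 7 thick, 45 high), on the lane floor; axes as the tray's. This front face is lined up with the lines.
- jar_pusher_tab (a point): middle of the top of its pull tab: upright blade 10 mm thick along the lane, 28 mm wide across, top 93 mm above the worktop, 60 mm behind the plate's front face (both fixed to the pusher). Its upper 35 mm stand clear all round; pinch it from above, fingers closing along the lane.
- old_jar: glass spice jar, diameter 42 mm (screw cap 45 mm, the top 21 mm), 106 mm tall, 0.08 to 0.14 kg, the only jar in the tray, pressed by the pusher (5.5 N) against the front wall. Origin: centre of its foot. Thin glass: a grip of over 50 N may crack it. Fingers have room only along the lane, at cap and shoulder. Once it is out the pusher runs to the front wall.
- board: wooden chopping board, fixed, 250 mm (own x) x 360 mm (own y), 22 mm thick. Origin: centre of its underside; its half towards own -y is empty. Wall cupboards hang over the back of the worktop (underside 0.46 m above it, from x = 0.52 on): keep the arm low and in front of them.
- tin_front: front food tin of the tin lane, diameter 57 mm, 72 mm tall, origin at its foot; to be left where it is.
- tin_back: the tin behind it, the same size; the tin lane's own pusher stands behind it. To be left.
- new_jar_1: one of three new spice jars waiting on the worktop behind the tray, diameter 45, 106 mm tall, origin at its foot; to be left standing there.
- new_jar_2: one of three new spice jars waiting on the worktop behind the tray, diameter 45, 106 mm tall, origin at its foot; to be left standing there.
- new_jar_3: one of three new spice jars waiting on the worktop behind the tray, diameter 45, 106 mm tall, origin at its foot; to be left standing there.
- lemon: lemon on the board, 78 x 55 x 56 mm, origin at its underside; to be left.
- lime: lime on the board, 55 x 46 x 45 mm, origin at its underside; to be left.
- garlic: garlic bulb on the board, 60 x 57 x 58 mm, origin at its underside; to be left.

How it is judged:
On the way:
1. the old jar stands upright on the board, let go (x of old_jar in the frame of board between -0.115 and 0.115 m and y of old_jar in the frame of board between -0.17 and 0.17 m and z of old_jar in the frame of board between 0.016 and 0.028 m and angle between old_jar's own z axis and vertical below 0.1 rad and linear speed of old_jar below 0.03 m/s and contact force between the fingers and old_jar below 0.1 N), for 0.3 s.
At the end, for the whole second after the job is handed in: The old jar stands upright and released on the chopping board, its foot wholly or nearly on it; the front face of the jar lane's pusher is within 7 mm of the third line along the lane, at rest, and the fingers press on the pusher with more than 3 N, holding it against its spring (all of step 1 and x of jar_pusher in the frame of third_line between -0.007 and 0.007 m and linear speed of jar_pusher below 0.01 m/s and contact force between the fingers and jar_pusher above 3 N); the arm keeps its last pose, push and grip.
It fails at once if the glass jar is squeezed too hard: the two fingers together press on it with more than 120 N (60 N each) (contact force between the fingers and old_jar above 120 N).
It fails at once if the glass jar is dropped or flung (faster than 1.2 m/s) (linear speed of old_jar above 1.2 m/s).
It fails at once if a tin in the tray is shifted more than 30 mm or knocked over (distance of any of tin_front, tin_back from where it was at the start of the episode above 0.03 m or angle between any of tin_front, tin_back's own z axis and vertical above 0.5 rad).
It fails at once if a new jar is shifted more than 30 mm or knocked over (distance of any of new_jar_1, new_jar_2, new_jar_3 from where it was at the start of the episode above 0.03 m or angle between any of new_jar_1, new_jar_2, new_jar_3's own z axis and vertical above 0.5 rad).
It fails at once if the lemon, lime or garlic is shifted more than 30 mm (distance of any of lemon, lime, garlic from where it was at the start of the episode above 0.03 m).
It also fails if it takes over 48 s, if anything falls off the work surface, if the arm or the gripper's body presses on something with over 40 N, if the wrist force passes 120 N, or if a joint passes its speed limit or range.

## Robot

A 6-joint arm with a two-finger parallel gripper is mounted at the origin on a cart in front of the work surface, level with it; the furniture and walls round the work are solid. World frame = base frame: x ahead of the robot, y to its left, z up, the work surface at z = 0. Lengths are in m, angles in rad, forces in N, time in s.
With the tool pointing down it reaches from about 0.275 to 0.825 m from the base axis. Payload 4.9 kg.
Tool frame: the origin (TCP) lies at the very end of the fingers, on their centre line; the grasp point (between the pads) lies ctrl.grip_depth behind it (ctrl.grip_depth is the distance from the TCP to the grasp point, in m); z points along the fingers, y is the line along which they close (so a half turn about z gives the same grasp; the last joint's range is limited). The gripper opens to 85 mm and grips with 20 to 120 N. Pads are 22 mm wide; open, the fingers measure 114 mm over their backs; the gripper's body (76 mm by 85 mm) begins 54 mm behind the grasp point. The pads swing forward as they close: fully open they stand 13 mm farther back than shut.
Start: joints at [1.007, 0.326, -0.193, 1.052, 0, 1.437], TCP at [0.229, 0.5, 0.231] pointing down, gripper open.
Joint ranges: [-2.65, 2.65], [-0.97, 1.79], [-1.3, 1.35], [-1.93, 2.1], [-1.47, 1.37], [-3.14, 3.14]. Speed limits (rad/s): [2.57, 2.57, 3.14, 3.14, 3.14, 3.14].

## Interface

Orientations are given as a rotation vector (axis times angle).
In Python, from rig import ctrl gives the robot as it stands.
- The arm moves only by the shell command python3 drive.py 'ROWS'. ROWS is a JSON list of rows, 1 to 5 of them, each of 5 numbers: dx, dy, dz in m, then a turn about the tool's z in rad, then the finger opening in m; each row shifts and turns the commanded pose from where the row before left it, along the tool's axes as they then stand; what a row does not reach is not made up. A row lasts 1/10 s, in which the tool goes at most 0.05 m and 0.15 rad, less where a joint would pass 70% of its speed; a pose out of reach is approached as far as the arm can. The fingers move at their own pace and stop on an object; the grip force is fixed at half the most. Time passes only in rows, so rows that do not move let the fingers close. It prints the time, the measured TCP pose, the force, the opening and the grip force at its end.
- ctrl.get_obs(): the state, without advancing time (a new reading comes with each control period).
- ctrl.snapshot(name): name is "scene" or "top" or "wrist"; returns a dict with "img" (400x640x3 uint8, blue, green, red), "fx", "fy", "cx", "cy" (pixels), "view" (4x4, takes a point from world to camera coordinates); the wrist camera has in their place "tool_from_camera" (4x4, takes a point from camera to tool coordinates, whose origin is the TCP and whose axes are the flange's). Camera axes: x right, y down, z forward; pixel columns grow to the right and rows downward; lengths in m; the calibration is good to about 2 mm. A picture is of the moment at which its call begins: read the wrist's pose just before it. There is no depth.
- ctrl.sign_off(): hands the job in; it is judged then, once.
The state is a dict: "clock": time; "qpos": joint angles; "joint_vel": joint speeds; "tau": joint torques, N m; "eef_pos": TCP position; "ee_rot": TCP orientation; "ft_force": force on the tool from outside, world axes, zero at the start; "moment": the same for the moment, N m; "grip_width": finger opening in m; "grasp_force": force on a finger pad.
Only numpy, scipy, OpenCV 4.12 (cv2) and the standard library are available. Lean on these libraries where they do the work, as an engineer would, in place of code of your own. Each camera call takes 0.05 s, during which the arm holds its last target. There are 200 camera calls.

## Working session

There is one attempt and no reset: what is moved stays moved. The work goes in short steps, Python scripts to look and compute and a shell command to move; the robot and the scene stay as the last step left them, time stands still between calls to the robot, and variables do not carry over. Pictures are saved under pics/ and viewed, at most 10 in all, crops included, and the job is handed in when it is done.

```bash
ls; mkdir -p pics
python3 - <<'E'
from rig import ctrl
import cv2,numpy as np,pickle
o=ctrl.get_obs();print({k:np.round(v,3) for k,v in o.items()},ctrl.grip_depth)
d={}
for n in("scene","top"):
    s=ctrl.snapshot(n);d[n]=s;cv2.imwrite(f"pics/{n}0.png",s["img"]);print(n,s["fx"],s["cx"],s["cy"],np.round(s["view"],3).tolist())
pickle.dump(d,open("snap0.pkl","wb"))
E
```

```text
drive.py
pics
rig.py
{'clock': np.float64(0.0), 'qpos': array([ 1.007,  0.327, -0.194,  1.052,  0.   ,  1.437]), 'joint_vel': array([ 0.   , -0.001, -0.002,  0.   ,  0.002, -0.   ]), 'tau': array([ 0.0000e+00, -4.4340e+01,  2.6244e+01,  1.5000e-02,  0.0000e+00,
        0.0000e+00]), 'eef_pos': array([0.229, 0.499, 0.23 ]), 'ee_rot': array([-6.700e-01, -3.069e+00,  3.000e-03]), 'ft_force': array([0.027, 0.036, 0.12 ]), 'moment': array([-0.008, -0.024, -0.016]), 'grasp_force': np.float64(0.0), 'grip_width': np.float64(0.085)} 0.0187
scene 518.6585138823613 317.4382202969736 191.56349150990056 [[-0.787, -0.616, -0.021, 0.498], [-0.282, 0.39, -0.877, 0.171], [0.549, -0.684, -0.481, 1.427], [0.0, 0.0, 0.0, 1.0]]
top 436.51397136256884 319.09164459048367 197.479332635833 [[-0.017, -1.0, 0.005, 0.137], [-0.982, 0.016, -0.186, 0.536], [0.186, -0.008, -0.983, 1.05], [0.0, 0.0, 0.0, 1.0]]
```

View pics/scene0.png

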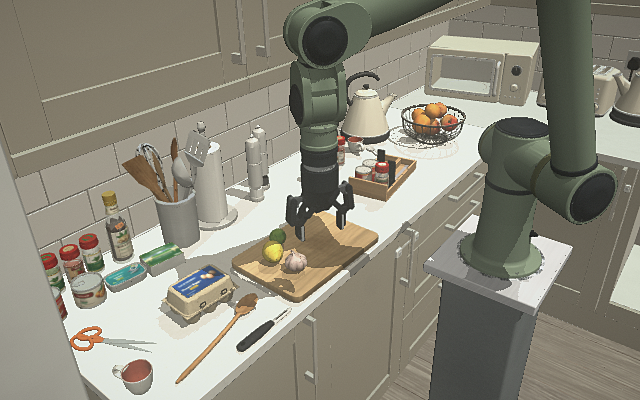

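View pics/top0.png

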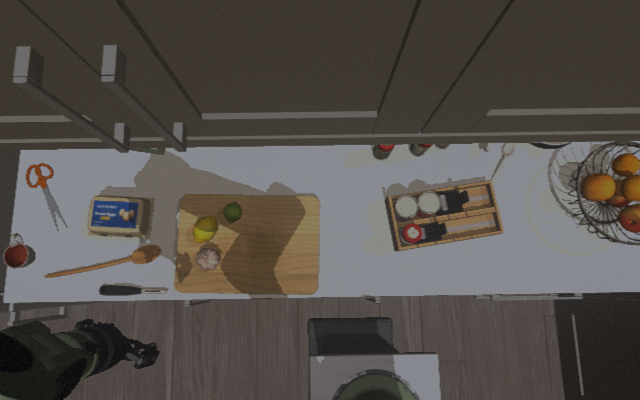

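The scene picture shows the tray at about (382,175) and the board at (305,255). In the top picture the tray spans (387,183)-(502,248), with the red-capped old jar at (412,233) and its pusher just right of it. The board spans (177,195)-(320,293), and its right half is free. I'll enlarge the tray in both views.

Run:
```python
import cv2,numpy as np,pickle
d=pickle.load(open("snap0.pkl","rb"))
a=cv2.resize(d["top"]["img"][175:255,380:510],None,fx=6,fy=6,interpolation=cv2.INTER_CUBIC)
cv2.imwrite("pics/tc.png",a)
b=cv2.resize(d["scene"]["img"][145:205,340:425],None,fx=9,fy=9,interpolation=cv2.INTER_CUBIC)
cv2.imwrite("pics/sc.png",b)
```

```text
(no output)
```

View pics/tc.png

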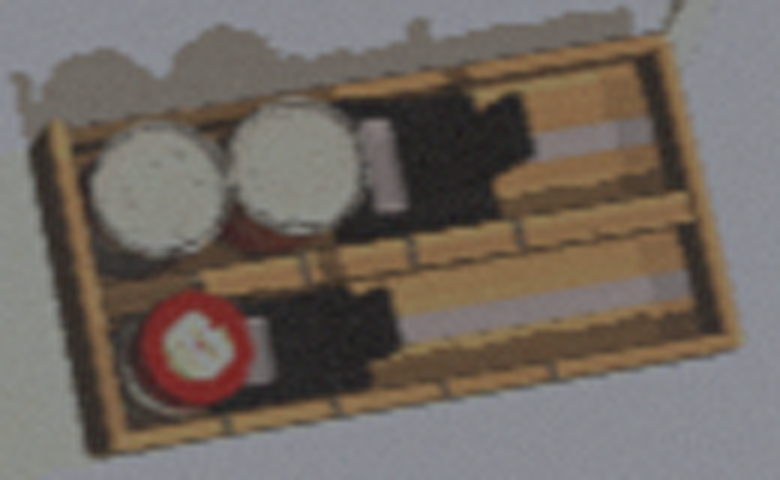

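View pics/sc.png

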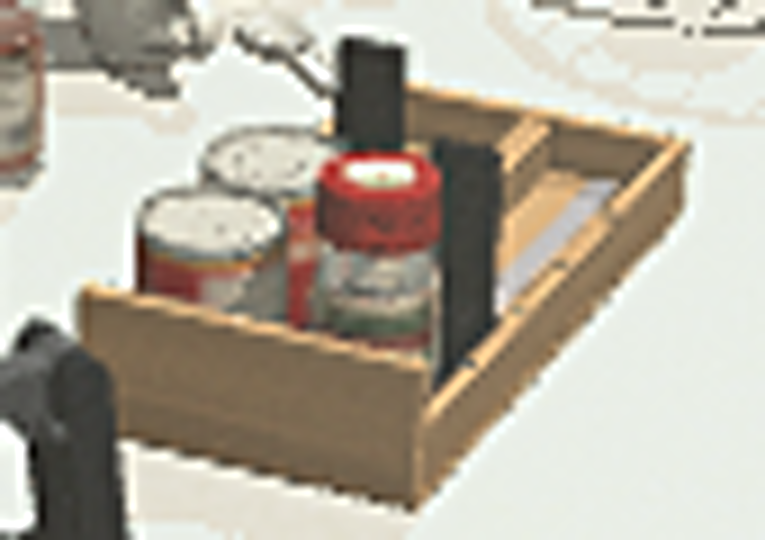

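The crops show the following:
- **Top crop:** cap centre at about (195,348), tab top at about (380,325), rail lines 2–4 at (305,265), (411,250) and (519,236), and wall lines at (227,425), (337,407), (447,390) and (555,370).
- **Scene crop:** cap top at about (380,172), tab top at (468,148), and the tray's near-front corner at (428,370).

I'll fit the tray pose and check the heights from these.

```bash
cat > h.py <<'E'
import numpy as np
from scipy.optimize import least_squares
def proj(s,P):
    c=np.c_[np.atleast_2d(P),np.ones(len(np.atleast_2d(P)))]@np.array(s["view"]).T
    return np.c_[s["fx"]*c[:,0]/c[:,2]+s["cx"],s["fy"]*c[:,1]/c[:,2]+s["cy"]]
def tri(obs):  # [(snap,uv),...]
    r=least_squares(lambda p:np.concatenate([(proj(s,p)[0]-uv) for s,uv in obs]),[.4,0,.1]);return r.x,r.fun
def onz(s,uv,z):
    return least_squares(lambda p:proj(s,[p[0],p[1],z])[0]-uv,[.4,0]).x
def tray(q,P):
    P=np.atleast_2d(P);c,s=np.cos(q[2]),np.sin(q[2])
    return np.c_[q[0]+c*P[:,0]-s*P[:,1],q[1]+s*P[:,0]+c*P[:,1],P[:,2]]
def view_from_tool(o,s):
    from scipy.spatial.transform import Rotation as R
    T=np.eye(4);T[:3,:3]=R.from_rotvec(o["ee_rot"]).as_matrix();T[:3,3]=o["eef_pos"]
    s["view"]=np.linalg.inv(T@np.array(s["tool_from_camera"]));return s
E
python3 - <<'E'
from h import *;import pickle
d=pickle.load(open("snap0.pkl","rb"));T=d["top"];S=d["scene"]
t=lambda u,v:np.array([380+(u+.5)/6-.5,175+(v+.5)/6-.5]); sc=lambda u,v:np.array([340+(u+.5)/9-.5,145+(v+.5)/9-.5])
L=[-.0845,-.038,.0085,.055]
A=[(T,[L[k],-.0655,.034],t(*p)) for k,p in enumerate([(227,425),(337,407),(447,390),(555,370)])]
A+=[(T,[L[k],-.006,.032],t(*p)) for k,p in zip((1,2,3),[(305,265),(411,250),(519,236)])]
A+=[(T,[.139,-.0695,.034],t(740,345)),(T,[.139,.0695,.034],t(668,38)),(S,[-.139,-.0695,0],sc(413,508)),(S,[.139,-.0695,.034],sc(690,148)),(S,[-.139,.0695,.06],sc(80,287))]
f=lambda q:np.concatenate([proj(s,tray(q,P))[0]-uv for s,P,uv in A])
r=least_squares(f,[.4,-.15,-1.5]);print(r.x,np.round(r.fun,1))
print("cap",tri([(T,t(195,348)),(S,sc(380,172))]),"exp",tray(r.x,[-.11,-.0375,.116]))
print("tab",tri([(T,t(380,325)),(S,sc(468,148))]),"exp",tray(r.x,[-.089+.06,-.0375,.093]))
print("third",tray(r.x,[.0085,-.006,.032]))
print("board",[onz(T,np.array(p),.022).round(3) for p in [(177,195),(320,195),(320,293),(177,293)]])
np.save("q.npy",r.x)
for n,p in dict(lemon=(205,230),lime=(233,212),garlic=(208,259)).items(): print(n,onz(T,np.array(p),.05))
E
```

```text
[ 0.49099254 -0.1901191  -1.42245632] [ 0.   0.3 -0.2  0.3 -0.5  0.  -0.4  0.3 -0.1  0.8  0.1  0.4 -0.1 -0.3
  1.5  0.6  0.5 -1.2 -0.3  0.8 -0.6 -1.2 -1.4  0. ]
cap (array([ 0.43721999, -0.08661559,  0.11842921]), array([ 0.28932081,  0.43994298, -0.73542023, -0.00657309])) exp [[ 0.43764675 -0.08686951  0.116     ]]
tab (array([ 0.44755645, -0.16619351,  0.09423089]), array([ 0.30399716,  0.46573857, -0.79229208,  0.01086132])) exp [[ 0.44961827 -0.16697995  0.093     ]]
third [[ 0.48631471 -0.19941253  0.032     ]]
board [array([0.556, 0.495]), array([0.55 , 0.126]), array([0.302, 0.13 ]), array([0.308, 0.484])]
lemon [0.46036638 0.41281073]
lime [0.50440458 0.3442894 ]
garlic [0.38886825 0.40324872]
```

```bash
cat > go.py <<'E'
# go.py x y z : remaining offset in tool axes, and the turn to align tool y with the tray -x
import sys
from h import *
from rig import ctrl
from scipy.spatial.transform import Rotation as R
o=ctrl.get_obs();M=R.from_rotvec(o["ee_rot"]).as_matrix();q=np.load("q.npy")
w=np.array([float(a) for a in sys.argv[1:4]])-o["eef_pos"]
a=np.arctan2(M[1,1],M[0,1])-(q[2]+np.pi)
print("t",o["clock"].round(2),"pos",o["eef_pos"].round(4),"dtool",(M.T@w).round(4),"turn",((a+np.pi)%(2*np.pi)-np.pi).round(4),"q",o["qpos"].round(2),"ft",o["ft_force"].round(1),"grip",o["grip_width"].round(4),o["grasp_force"].round(1))
E
python3 drive.py '[[0,0,0,-0.145,0.085],[0,0,0,-0.145,0.085],[0,0,0,-0.145,0.085],[0,0,0,-0.145,0.085]]'; python3 go.py 0.4496 -0.167 0.22
```

```text
clock: 0.5
eef_pos: [0.229, 0.4997, 0.2308]
ee_rot: [0.245, -3.131, 0.001]
ft_force: [-0.2, -0.3, -0.8]
grip_width: 0.085
grasp_force: 0.0Traceback (most recent call last):
  File "go.py", line 9, in <module>
    print("t",o["clock"].round(2),"pos",o["eef_pos"].round(4),"dtool",(M.T@w).round(4),"turn",((a+np.pi)%(2*np.pi)-np.pi).round(4),"q",o["qpos"].round(2),"ft",o["ft_force"].round(1),"grip",o["grip_width"].round(4),o["grasp_force"].round(1))
              ^^^^^^^^^^^^^^^^
AttributeError: 'float' object has no attribute 'round'
```

```bash
sed -i 's/o\["clock"\].round(2)/round(float(o["clock"]),2)/; s/o\["grip_width"\].round(4),o\["grasp_force"\].round(1)/round(float(o["grip_width"]),4),round(float(o["grasp_force"]),1)/' go.py; python3 go.py 0.4496 -0.167 0.22
```

```text
t 0.5 pos [0.229  0.4997 0.2308] dtool [-0.1143 -0.6929  0.0113] turn 0.0078 q [ 1.01  0.33 -0.19  1.05 -0.    0.85] ft [-0.2 -0.3 -0.8] grip 0.085 0.0
```

```bash
R='x'; python3 drive.py '[[-0.008,-0.046,0,0,0.085],[-0.008,-0.046,0,0,0.085],[-0.008,-0.046,0,0,0.085],[-0.008,-0.046,0,0,0.085],[-0.008,-0.046,0,0,0.085]]' && python3 drive.py '[[-0.008,-0.046,0,0,0.085],[-0.008,-0.046,0,0,0.085],[-0.008,-0.046,0,0,0.085],[-0.008,-0.046,0,0,0.085],[-0.008,-0.046,0,0,0.085]]' && python3 go.py 0.4496 -0.167 0.22
```

```text
clock: 1.0
eef_pos: [0.303, 0.2768, 0.231]
ee_rot: [0.237, -3.132, 0.001]
ft_force: [2.1, 0.3, -0.1]
grip_width: 0.0852
grasp_force: 0.0
clock: 1.5
eef_pos: [0.3771, 0.0553, 0.2313]
ee_rot: [-0.236, 3.132, 0.0]
ft_force: [-0.0, -0.3, 0.6]
grip_width: 0.0853
grasp_force: 0.0
t 1.5 pos [0.3771 0.0553 0.2313] dtool [-0.0384 -0.2307  0.0113] turn 0.0018 q [-0.05  0.01 -0.58  0.98  0.   -0.2 ] ft [-0.  -0.3  0.6] grip 0.0853 0.0
```

```bash
python3 drive.py '[[-0.008,-0.046,0,0,0.085],[-0.008,-0.046,0,0,0.085],[-0.008,-0.046,0,0,0.085],[0,0,0,0,0.085],[0,0,0,0,0.085]]'
cat > wr.py <<'E'
import sys,pickle,cv2
from h import *
from rig import ctrl
o=ctrl.get_obs();s=view_from_tool(o,ctrl.snapshot("wrist"));pickle.dump(s,open(sys.argv[1]+".pkl","wb"))
im=s["img"].copy();q=np.load("q.npy")
E=[[.0085,-.006,.032],[-.11,-.0375,.116],[-.029,-.0375,.093]]
print(proj(s,tray(q,E)).round(0).tolist(), o["eef_pos"])
cv2.imwrite("pics/"+sys.argv[1]+".png",im)
E
python3 wr.py w1
```

```text
clock: 2.0
eef_pos: [0.421, -0.0763, 0.2308]
ee_rot: [0.231, -3.132, -0.002]
ft_force: [-0.1, -0.3, 0.3]
grip_width: 0.0851
grasp_force: 0.0
[[212.0, 208.0], [308.0, 207.0], [225.0, 199.0]] [ 0.42104053 -0.07632784  0.23078509]
```

```bash
python3 drive.py '[[-0.008,-0.046,0,0,0.085],[-0.008,-0.046,0,0,0.085],[0,0,0,0,0.085],[0,0,0,0,0.085]]';python3 wr.py w2
```

```text
clock: 2.45
eef_pos: [0.4507, -0.1631, 0.2309]
ee_rot: [0.237, -3.132, -0.002]
ft_force: [0.3, 0.3, 0.6]
grip_width: 0.0849
grasp_force: 0.0
[[287.0, 194.0], [410.0, 190.0], [318.0, 183.0]] [ 0.45069377 -0.16310746  0.23089871]
```

View pics/w1.png

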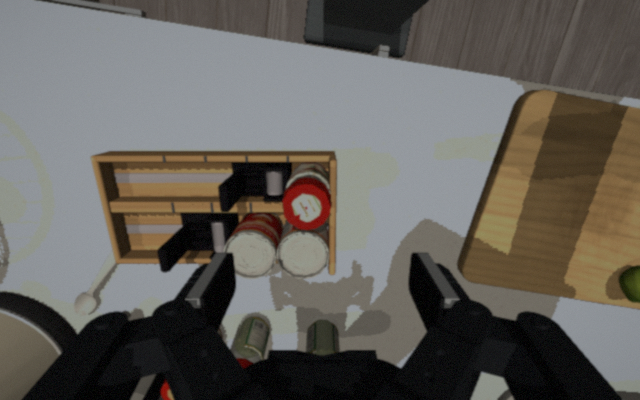

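View pics/w2.png

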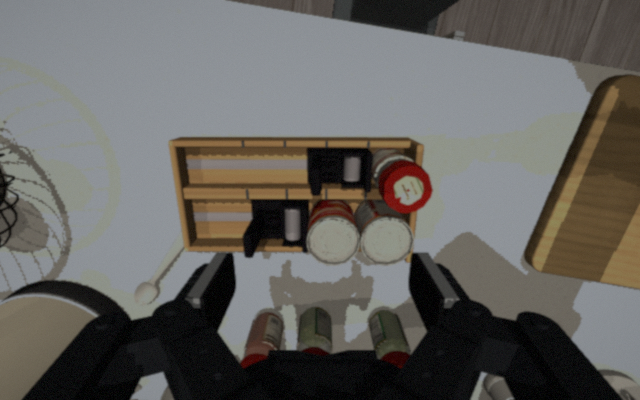

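Both wrist views agree with the fit: cap at (308,204) in w1, and third line and tab at (287,193) and (317,183) in w2. The drive's default grip may be too strong for glass, so I'll first pinch the tab to see how force depends on the commanded opening.

```bash
python3 go.py 0.4496 -0.167 0.070; python3 drive.py '[[0.002,-0.004,0,0,0.04],[0,0,0.04,0,0.04],[0,0,0.04,0,0.04],[0,0,0.04,0,0.04],[0,0,0.04,0,0.04]]'; python3 drive.py '[[0,0,0,0,0.03],[0,0,0,0,0.02],[0,0,0,0,0.014],[0,0,0,0,0.012],[0,0,0,0,0.012]]';python3 go.py 0.4496 -0.167 0.070
```

```text
t 2.5 pos [ 0.4504 -0.1625  0.2309] dtool [ 0.0013 -0.0046  0.1609] turn 0.0035 q [-0.5   0.2  -0.37  1.01  0.   -0.65] ft [-0.2  0.3  0.6] grip 0.085 0.0
clock: 3.0
eef_pos: [0.4495, -0.1673, 0.0705]
ee_rot: [-0.239, 3.132, -0.001]
ft_force: [0.8, -0.6, -0.2]
grip_width: 0.04
grasp_force: 0.0
clock: 3.5
eef_pos: [0.4509, -0.1691, 0.0729]
ee_rot: [-0.236, 3.13, -0.003]
ft_force: [0.2, 0.3, 0.5]
grip_width: 0.0121
grasp_force: 0.0
t 3.5 pos [ 0.4509 -0.1691  0.0729] dtool [0.0009 0.0023 0.0029] turn 0.0021 q [-0.51  0.38 -0.58  0.61  0.   -0.66] ft [0.2 0.3 0.5] grip 0.0121 0.0
```

```bash
for w in 1; do python3 drive.py '[[0,0,0,0,0.0098],[0,0,0,0,0.0098]]'; python3 drive.py '[[0,0,0,0,0.009],[0,0,0,0,0.009]]';python3 drive.py '[[0,0,0,0,0.008],[0,0,0,0,0.008]]';python3 drive.py '[[0,0,0,0,0.006],[0,0,0,0,0.006]]'; done | egrep -v ee_rot
```

```text
clock: 3.7
eef_pos: [0.4507, -0.1692, 0.0726]
ft_force: [-0.3, -0.7, 6.6]
grip_width: 0.0099
grasp_force: 5.4
clock: 3.9
eef_pos: [0.4508, -0.1692, 0.0727]
ft_force: [-1.3, 0.0, 7.6]
grip_width: 0.0096
grasp_force: 23.5
clock: 4.1
eef_pos: [0.4507, -0.1692, 0.0727]
ft_force: [-1.0, -0.2, 8.3]
grip_width: 0.0087
grasp_force: 46.2
clock: 4.3
eef_pos: [0.4507, -0.1692, 0.0727]
ft_force: [-1.0, -0.5, 8.7]
grip_width: 0.0085
grasp_force: 59.3
```

The force follows the commanded opening, at about 25 N/mm, so a light grip is possible. Next, the jar.

```bash
python3 drive.py '[[0,0,0,0,0.03],[0,0,0,0,0.04],[0,0,-0.045,0,0.04],[0,0,-0.045,0,0.06],[0,0,-0.02,0,0.075]]'; python3 go.py 0.4375 -0.0868 0.080
```

```text
clock: 4.8
eef_pos: [0.4511, -0.1693, 0.1847]
ee_rot: [-0.235, 3.129, -0.004]
ft_force: [0.9, 0.5, -0.1]
grip_width: 0.0678
grasp_force: 0.0
t 4.8 pos [ 0.4511 -0.1693  0.1847] dtool [0.0014 0.0838 0.1045] turn 0.0019 q [-0.51  0.24 -0.44  0.89  0.   -0.66] ft [ 0.9  0.5 -0.1] grip 0.0678 0.0
```

```bash
python3 drive.py '[[0.001,0.042,0,0,0.07],[0,0.042,0,0,0.07],[0,0,0,0,0.07],[0,0,0,0,0.07]]'; python3 go.py 0.4375 -0.0868 0.080;python3 wr.py w3
```

```text
clock: 5.2
eef_pos: [0.436, -0.085, 0.1813]
ee_rot: [-0.239, 3.133, -0.001]
ft_force: [0.7, -0.3, -0.2]
grip_width: 0.0701
grasp_force: 0.0
t 5.2 pos [ 0.436  -0.085   0.1813] dtool [-0.0012 -0.0019  0.1013] turn 0.0038 q [-0.36  0.18 -0.53  0.86 -0.   -0.51] ft [ 0.7 -0.3 -0.2] grip 0.0701 0.0
[[205.0, 211.0], [320.0, 213.0], [219.0, 202.0]] [ 0.43601491 -0.08502731  0.18133103]
```

View pics/w3.png

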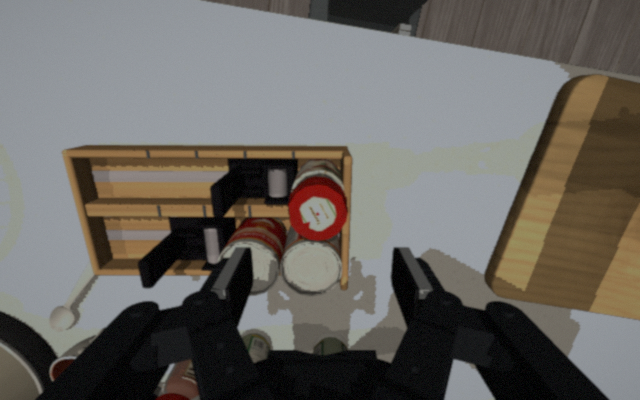

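The cap is at (318,211), as predicted (320,213), and centred between the fingers. I'll descend and close in small steps.

```bash
python3 drive.py '[[-0.001,-0.002,0.035,0,0.07],[0,0,0.035,0,0.07],[0,0,0.031,0,0.07],[0,0,0,0,0.06],[0,0,0,0,0.055]]'; python3 drive.py '[[0,0,0,0,0.05],[0,0,0,0,0.047],[0,0,0,0,0.0465],[0,0,0,0,0.0465]]'; python3 go.py 0.4375 -0.0868 0.080
```

```text
clock: 5.75
eef_pos: [0.4373, -0.0882, 0.0803]
ee_rot: [0.233, -3.132, -0.001]
ft_force: [-0.0, -0.4, 1.2]
grip_width: 0.0548
grasp_force: 0.0
clock: 6.15
eef_pos: [0.438, -0.0876, 0.081]
ee_rot: [-0.236, 3.131, -0.001]
ft_force: [-0.3, -0.5, 0.7]
grip_width: 0.0465
grasp_force: 0.0
t 6.15 pos [ 0.438  -0.0876  0.081 ] dtool [0.0003 0.0009 0.001 ] turn 0.0019 q [-0.36  0.31 -0.66  0.6  -0.   -0.51] ft [-0.3 -0.5  0.7] grip 0.0465 0.0
```

```bash
python3 drive.py '[[0,0,0,0,0.0455],[0,0,0,0,0.0455]]'|egrep 'ft|gr'; python3 drive.py '[[0,0,0,0,0.0447],[0,0,0,0,0.0447]]'|egrep 'ft|gr'; python3 drive.py '[[0,0,0,0,0.0442],[0,0,0,0,0.0442]]'|egrep 'ft|gr'
```

```text
ft_force: [-0.1, -0.0, -0.0]
grip_width: 0.0456
grasp_force: 0.2
ft_force: [-0.3, -1.5, 0.7]
grip_width: 0.0444
grasp_force: 0.9
ft_force: [-0.6, -2.8, 2.6]
grip_width: 0.0445
grasp_force: 5.2
```

```bash
python3 drive.py '[[0,0,0,0,0.0437],[0,0,0,0,0.0437]]'|egrep 'ft|gr'; python3 drive.py '[[0,0,0,0,0.0434],[0,0,0,0,0.0434]]'|egrep 'ft|gr'
```

```text
ft_force: [-0.6, -4.5, 3.1]
grip_width: 0.044
grasp_force: 16.1
ft_force: [-1.2, -4.7, 5.0]
grip_width: 0.0443
grasp_force: 23.3
```

```bash
python3 drive.py '[[0,0,0,0,0.0431],[0,0,0,0,0.0431],[0,0,-0.01,0,0.0431],[0,0,-0.01,0,0.0431]]'; python3 drive.py '[[0,0,-0.025,0,0.0431],[0,0,-0.03,0,0.0431],[0,0,-0.03,0,0.0431],[0,0,-0.02,0,0.0431],[0,0,0,0,0.0431]]'; python3 go.py 0.40 0.215 0.2
```

```text
clock: 7.55
eef_pos: [0.436, -0.0879, 0.0993]
ee_rot: [0.235, -3.129, 0.002]
ft_force: [0.7, -5.8, -10.0]
grip_width: 0.0435
grasp_force: 31.2
clock: 8.05
eef_pos: [0.4386, -0.0871, 0.2072]
ee_rot: [-0.236, 3.129, 0.0]
ft_force: [-0.1, 0.4, -1.9]
grip_width: 0.0441
grasp_force: 31.9
t 8.05 pos [ 0.4386 -0.0871  0.2072] dtool [-0.0072  0.3044  0.0073] turn 0.0024 q [-0.36  0.15 -0.49  0.93  0.   -0.51] ft [-0.1  0.4 -1.9] grip 0.0441 31.9
```

```bash
python3 drive.py '[[-0.001,0.02,0,0,0.0431],[-0.001,0.034,0,0,0.0431],[-0.001,0.034,0,0,0.0431],[-0.001,0.034,0,0,0.0431],[-0.001,0.034,0,0,0.0431]]'|egrep 'gr'; python3 drive.py '[[-0.001,0.034,0,0,0.0431],[-0.001,0.034,0,0,0.0431],[0,0.034,0,0,0.0431],[0,0.03,0,0,0.0431],[0,0.015,0.0,0,0.0431]]'; python3 drive.py '[[0,0,0.04,0,0.0431],[0,0,0.03,0,0.0431],[0,0,0.015,0,0.0431],[0,0,0,0,0.0431],[0,0,0,0,0.0431]]';python3 go.py 0.40 0.215 0.093
python3 - <<'E'
from rig import ctrl
import cv2
s=ctrl.snapshot("scene");cv2.imwrite("pics/s1.png",cv2.resize(s["img"][160:310,220:400],None,fx=4,fy=4))
E
```

```text
grip_width: 0.0438
grasp_force: 31.9
clock: 9.05
eef_pos: [0.3968, 0.2153, 0.2034]
ee_rot: [0.24, -3.129, -0.002]
ft_force: [-0.4, 0.0, -1.0]
grip_width: 0.0437
grasp_force: 31.9
clock: 9.55
eef_pos: [0.3979, 0.2131, 0.1195]
ee_rot: [0.236, -3.13, -0.0]
ft_force: [0.1, -0.2, -0.9]
grip_width: 0.0438
grasp_force: 31.9
t 9.55 pos [0.3979 0.2131 0.1195] dtool [-0.0024  0.0015  0.0265] turn 0.0021 q [ 0.33  0.27 -0.6   0.71  0.    0.18] ft [ 0.1 -0.2 -0.9] grip 0.0438 31.9
```

View pics/s1.png

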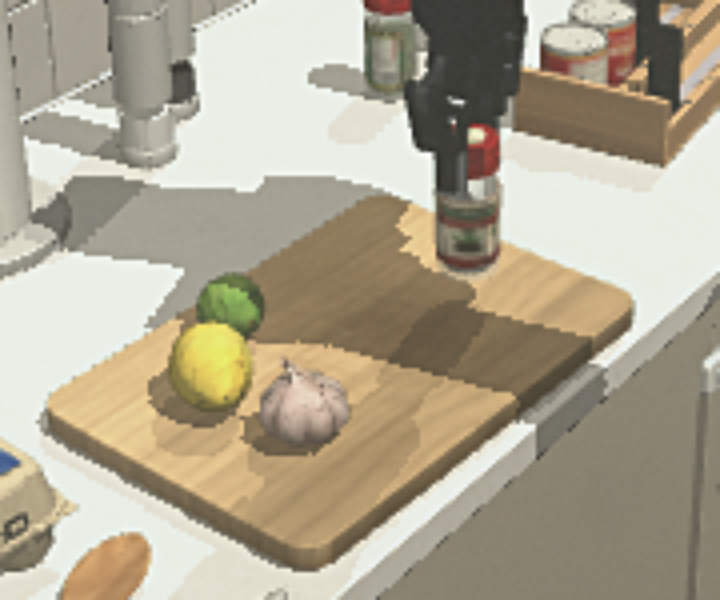

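The jar hangs upright above the board's free part, with its foot at crop (468,265), well clear of the lime and garlic. I'll lower it while watching the force.

```bash
python3 drive.py '[[0,0,0.01,0,0.0431],[0,0,0.008,0,0.0431],[0,0,0.003,0,0.0431],[0,0,0,0,0.0431]]'|egrep 'eef|ft'; python3 drive.py '[[0,0,0.003,0,0.0431],[0,0,0,0,0.0431]]'|egrep 'eef|ft';  python3 drive.py '[[0,0,0.002,0,0.0431],[0,0,0,0,0.0431]]'|egrep 'eef|ft'
```

```text
eef_pos: [0.3986, 0.213, 0.0988]
ft_force: [0.2, -0.2, -0.2]
eef_pos: [0.399, 0.2132, 0.0961]
ft_force: [-0.4, -0.4, -1.1]
eef_pos: [0.399, 0.2132, 0.0942]
ft_force: [0.3, 0.4, -1.0]
```

```bash
python3 drive.py '[[0,0,0.0015,0,0.0431],[0,0,0,0,0.0431]]'|egrep 'eef|ft'; python3 drive.py '[[0,0,0.0015,0,0.0431],[0,0,0,0,0.0431]]'|egrep 'eef|ft'
```

```text
eef_pos: [0.3989, 0.2132, 0.0927]
ft_force: [0.5, -0.0, -1.0]
eef_pos: [0.3996, 0.2134, 0.0923]
ft_force: [-2.1, -1.5, 10.4]
```

The foot is on the board (10 N). Releasing.

```bash
python3 drive.py '[[0,0,-0.0007,0,0.0437],[0,0,0,0,0.0443],[0,0,0,0,0.046],[0,0,0,0,0.052],[0,0,0,0,0.065]]'|egrep 'ft|gr'; python3 drive.py '[[0,0,0,0,0.07],[0,0,-0.015,0,0.07],[0,0,-0.035,0,0.07],[0,0,-0.04,0,0.07],[0,0,-0.02,0,0.06]]'; python3 go.py 0.4376 -0.0869 0.21
python3 - <<'E'
from h import *;q=np.load("q.npy");print("tab at front",tray(q,[-.071,-.0375,.093]),"tab at third",tray(q,[.0685,-.0375,.093]))
E
```

```text
ft_force: [-0.4, 0.3, -0.7]
grip_width: 0.0641
grasp_force: 0.0
clock: 11.8
eef_pos: [0.4002, 0.2136, 0.2049]
ee_rot: [-0.236, 3.129, 0.001]
ft_force: [-0.1, -0.0, -0.3]
grip_width: 0.0602
grasp_force: 0.0
t 11.8 pos [0.4002 0.2136 0.2049] dtool [ 0.008  -0.3027 -0.0053] turn 0.0019 q [ 0.33  0.17 -0.48  0.92  0.    0.18] ft [-0.1 -0.  -0.3] grip 0.0602 0.0
tab at front [[ 0.44341082 -0.12544121  0.093     ]] tab at third [[ 0.46402844 -0.26340919  0.093     ]]
```

```bash
python3 drive.py '[[0.001,-0.03,0,0,0.05],[0.001,-0.04,0,0,0.04],[0.001,-0.04,0,0,0.04],[0.001,-0.04,0,0,0.04],[0.001,-0.04,0,0,0.04]]'|egrep gr; python3 drive.py '[[0.001,-0.04,0,0,0.04],[0.001,-0.04,0,0,0.04],[0.001,-0.04,0,0,0.04],[0,-0.03,0,0,0.04],[0,0,0,0,0.04]]'|egrep eef;python3 go.py 0.4434 -0.1254 0.07; python3 wr.py w4;python3 - <<'E'
import cv2,pickle
from rig import ctrl
s=ctrl.snapshot("scene");a=s["img"][145:265,330:430]
a=cv2.resize(a,None,fx=4,fy=4)
b=cv2.resize(pickle.load(open("w4.pkl","rb"))["img"][120:280,120:440],(400,200))
c=cv2.resize(s["img"][170:310,220:360],(400,280))
import numpy as np
r=np.vstack([b,c]);cv2.imwrite("pics/m.png",np.hstack([a,r]))
E
```

```text
grip_width: 0.0399
grasp_force: 0.0
eef_pos: [0.4428, -0.1276, 0.202]
t 12.8 pos [ 0.4428 -0.1276  0.202 ] dtool [-0.0008  0.0023  0.132 ] turn -0.003 q [-0.44  0.19 -0.46  0.92 -0.   -0.59] ft [ 0.3  0.8 -0.6] grip 0.0403 0.0
[[252.0, 205.0], [374.0, 203.0], [276.0, 194.0]] [ 0.44279637 -0.12756904  0.20198433]
```

View pics/m.png

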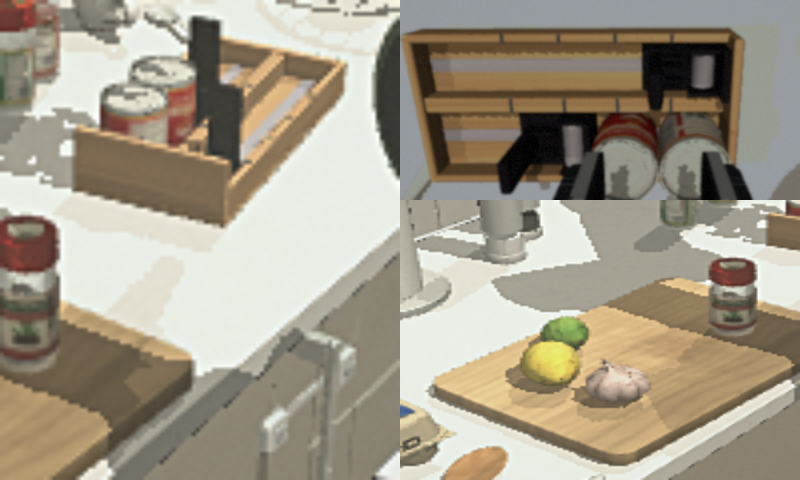

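The jar stands upright on the board, the fruit is untouched, and the pusher has run to the front wall, with its tab centred under the gripper (w4 pixel about (325,187)). I'll descend and pinch.

```bash
python3 drive.py '[[-0.001,0.002,0.035,0,0.04],[0,0,0.035,0,0.04],[0,0,0.035,0,0.04],[0,0,0.025,0,0.04],[0,0,0,0,0.03]]'|egrep 'ft|eef'; python3 drive.py '[[0,0,0,0,0.02],[0,0,0,0,0.014],[0,0,0,0,0.01],[0,0,0,0,0.008],[0,0,0,0,0.008]]'; python3 go.py 0.4640 -0.2634 0.072
```

```text
eef_pos: [0.4396, -0.1194, 0.0693]
ft_force: [-0.9, 1.2, 0.2]
clock: 13.9
eef_pos: [0.4441, -0.1253, 0.074]
ee_rot: [-0.234, 3.131, -0.013]
ft_force: [-0.9, -8.3, -4.2]
grip_width: 0.009
grasp_force: 44.3
t 13.9 pos [ 0.4441 -0.1253  0.074 ] dtool [ 0.0008 -0.1395  0.0031] turn 0.0007 q [-0.43  0.34 -0.63  0.59 -0.01 -0.58] ft [-0.9 -8.3 -4.2] grip 0.009 44.3
```

```bash
python3 drive.py '[[0,-0.01,0,0,0.008],[0,-0.02,0,0,0.008],[0,-0.025,0,0,0.008],[0,-0.025,0,0,0.008],[0,-0.025,0,0,0.008]]'|egrep 'ft|eef|gr'; python3 drive.py '[[0,-0.02,0,0,0.008],[0,-0.01,0,0,0.008],[0,-0.004,0,0,0.008],[0,0,0,0,0.008],[0,0,0,0,0.008]]'|egrep 'ft|gr'; python3 go.py 0.4640 -0.2634 0.072
```

```text
eef_pos: [0.4588, -0.2245, 0.0736]
ft_force: [-0.0, 9.1, 7.4]
grip_width: 0.0088
grasp_force: 46.0
ft_force: [-0.7, 8.8, 7.6]
grip_width: 0.0094
grasp_force: 46.1
t 14.9 pos [ 0.4638 -0.2575  0.0736] dtool [ 0.0007 -0.0059  0.0016] turn 0.0028 q [-0.65  0.45 -0.45  0.67  0.   -0.8 ] ft [-0.7  8.8  7.6] grip 0.0094 46.1
```

```bash
python3 drive.py '[[0,-0.006,0,0,0.008],[0,0,0,0,0.008],[0,0,0,0,0.008]]'|egrep 'ft|gr'; python3 go.py 0.4640 -0.2634 0.072; python3 wr.py w5
python3 - <<'E'
from h import *;import pickle,cv2
from rig import ctrl
q=np.load("q.npy");w=pickle.load(open("w5.pkl","rb"));t=ctrl.snapshot("top")
x=.0085
P=tray(q,[[x,-.0595,.055],[x,-.0155,.055],[x,-.006,.032],[x,-.0655,.034]])
def crop(s,k,W,H):
    p=proj(s,P);c=p.mean(0);o=(c-[W/k/2,H/k/2]).astype(int)
    im=s["img"][o[1]:o[1]+int(H/k),o[0]:o[0]+int(W/k)]
    im=cv2.resize(im,None,fx=k,fy=k,interpolation=cv2.INTER_CUBIC)
    z=((p-o+.5)*k-.5).astype(int);print(o,z.tolist())
    cv2.line(im,tuple(map(int,z[0])),tuple(map(int,z[1])),(0,255,0),1)
    for a in z[2:]:cv2.circle(im,tuple(map(int,a)),5,(255,255,0),1)
    return im
a=crop(w,5,400,500);b=crop(t,8,400,500)
h=min(len(a),len(b));cv2.imwrite("pics/f.png",np.hstack([a[:h],b[:h]]))
E
```

```text
ft_force: [-2.0, 9.1, 6.9]
grip_width: 0.009
grasp_force: 46.1
t 15.2 pos [ 0.4646 -0.2632  0.0736] dtool [ 0.0006 -0.0002  0.0016] turn 0.0031 q [-0.66  0.46 -0.44  0.67  0.   -0.81] ft [-2.   9.1  6.9] grip 0.009 46.1
[[409.0, 266.0], [775.0, 309.0], [532.0, 276.0]] [ 0.46461068 -0.26315268  0.07356734]
[379 181] [[252, 117], [211, 458], [152, 426], [200, 14]]
[427 196] [[233, 327], [201, 187], [173, 168], [216, 352]]
```

View pics/f.png

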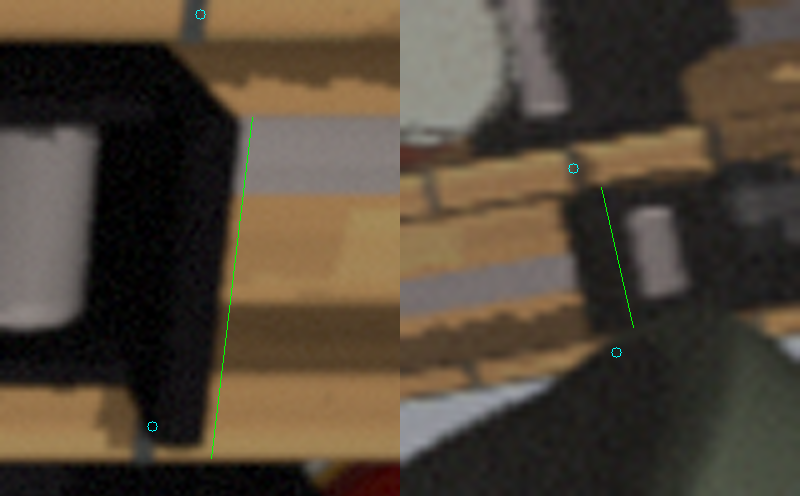

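Run:
```python
from h import *;import pickle
q=np.load("q.npy");t=pickle.load(open("snap0.pkl","rb"))["top"]
for x in(.0015,.0085,.0155):
  print(x,((proj(t,tray(q,[[x,-.0595,.010],[x,-.0155,.010],[x,-.0155,.032],[x,-.0155,.055]]))-[427,196]+.5)*8-.5).round().tolist())
```

```text
0.0015 [[168.0, 344.0], [138.0, 210.0], [158.0, 201.0], [180.0, 191.0]]
0.0085 [[189.0, 341.0], [160.0, 207.0], [180.0, 198.0], [202.0, 188.0]]
0.0155 [[211.0, 337.0], [181.0, 203.0], [201.0, 194.0], [224.0, 184.0]]
```

The plate's front edge and the third line show the same 7–12 px offset from the fit, so in the wrist view they line up to within about 1 mm. The top view's foot edge (predicted 560–589, seen about 570–590) and the travel of 139.4 mm from the front wall both agree. I'm handing in.

```bash
python3 -c "
from rig import ctrl
print(ctrl.sign_off())"
```

```text
the job is handed in; nothing more can be done
None
```

The job is handed in: the old jar stands upright on the free half of the board, gripped at no more than about 32 N. The pusher is held at the third line, within about 2 mm by my measurements, with the fingers on its tab; no verdict came back.

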